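# Pack takeaway cartons in a pinwheel on a carrier tray

## Robot

A 7-joint arm with a two-finger parallel gripper is mounted at the origin on the work surface. World frame = base frame: x ahead of the robot, y to its left, z up, the work surface at z = 0. Lengths are in m, angles in rad, forces in N, time in s.
With the tool pointing down it reaches from about 0.4 to 0.75 m from the base axis. Payload 19.5 kg.
Tool frame: the origin (TCP) lies on the centre line of the jaws, within the pads' length; the fingertips stand robot.tip_reach ahead of it and the grasp point (between the pads) is the TCP (robot.tip_reach is the distance from the TCP to the fingertips, in m); z points along the fingers, y is the line along which they close (so a half turn about z gives the same grasp; the last joint's range is limited). The gripper opens to 85 mm and grips with 20 to 120 N. Pads are 22 mm wide; open, the fingers measure 114 mm over their backs; the gripper's body (76 mm by 85 mm) begins 54 mm behind the grasp point. The pads swing forward as they close: fully open they stand 13 mm farther back than shut.
Start: joints at [-1.369, 0.707, -0.028, 1.485, 0.022, 0.951, -0.075], TCP at [0.139, 0.558, 0.25] pointing down, gripper open.
Joint ranges: [-2.71, 2.71], [-0.32, 2.16], [-1.57, 1.52], [0, 2.45], [-1.46, 4.6], [0, 2.02], [-2.83, 2.83]. Speed limits (rad/s): [1.89, 1.89, 2.57, 2.57, 3.01, 3.01, 3.01].

## Interface

Orientations are given as [roll, pitch, yaw] about the fixed x, y, z axes, in that order (R = Rz(yaw) Ry(pitch) Rx(roll)).
In Python, from workcell import monitor, viewer, robot gives the robot as it stands.
- The arm moves only by the tool carry_out, never from a script. Its argument "deltas" is a list of rows, each an object of numbers: "dx", "dy", "dz": the shift along the world's x, y, z as a fraction of full scale; "wx", "wy", "wz": the turn, a rotation vector about the world's x, y, z as a fraction of full scale. In form: [{"dx": .., "dy": .., "dz": .., "wx": .., "wy": .., "wz": ..}, ...]. A call has 1 to 10 rows; each row shifts and turns the commanded pose from where the row before left it; what a row does not reach is not made up. Full scale, the value 1, is 0.03 m for a shift and 6 degrees for a turn. A row lasts 1/8 s, in which the tool goes at most 62.5 mm and 10.7 degrees, less where a joint would pass 70% of its speed; a pose out of reach is approached as far as the arm can. A call with a number of a shift or a turn outside -1 to 1 is refused whole. A call with a gripper value outside its range is refused whole. "fingers" is the closure, from -1 (fully open) to 1 (shut), set as the call begins (left out, the last holds). The fingers move at their own pace and stop on an object; "force" is the grip in N (left out, the last holds). Time passes only in rows, so rows that do not move let the fingers close. It gives the time, the measured TCP pose, the force, the opening and the grip force at its end, in the units of the state.
- monitor.state(): the state, without advancing time (a new reading comes with each control period).
- viewer.capture(name): name is "scene" or "top" or "wrist"; returns (picture, depth): 400x640x3 uint8, blue, green, red; 400x640 float32, m along the optical axis (not along the pixel's ray), 0 where there is no reading.
- viewer.camera_params(name): a dict with "fov_y" (degrees; the focal length in pixels is half the picture's height over the tangent of half this angle, whatever the lens; pixels are square), "cx", "cy" (the principal point, pixels), "world_to_cam" (4x4, takes a point from world to camera coordinates); the wrist camera has in their place "tool_from_camera" (4x4, takes a point from camera to tool coordinates, whose origin is the TCP and whose axes are the flange's). Camera axes: x right, y down, z forward; pixel columns grow to the right and rows downward; lengths in m; the calibration is good to about 2 mm. A picture is of the moment at which its call begins: read the wrist's pose just before it. camera_params takes no time and is no camera call.
- robot.close_job(): hands the job in; it is judged then, once.
The state is a dict: "time_s": time; "joint_positions": joint angles; "dq": joint speeds; "joint_torque": joint torques, N m; "position": TCP position; "eef_rot": TCP orientation; "wrist_force": force on the tool from outside, world axes, zero at the start; "torque": the same for the moment, N m; "grip_width": opening from 0.0 (shut) to 1.0 (fully open); "finger_force": force on a finger pad.
Only numpy, scipy, OpenCV 4.12 (cv2) and the standard library are available. Lean on these libraries where they do the work, as an engineer would, in place of code of your own. Each camera call takes 0.05 s, during which the arm holds its last target. There are 200 camera calls.

## Task

Pack the three loose food cartons from the counter into the square carrier tray with the one already in it, so that the four lie flat as a pinwheel: each in its own corner, close along the rim, its end facing the long side of the next, with a square gap left open in the middle. Leave the carton already in the tray in its corner, keep all the cartons upright (there is food in them), and do not push the cans and the jar about or knock them over.

Things in the scene. Friction and masses are not known exactly. Their poses are not given: they have to be found in the camera images.
- tray: Flat square wooden carrier tray fixed on the counter at any yaw: 206 mm square outside, 192 mm inside; floor 10 mm thick; rim 7 mm thick, top 16 mm above the counter (6 mm above the floor). Origin: centre of its underside, z up, x and y along its sides. The starter carton lies in it along x, centre near (-33, -63) mm.
- tray_floor (a point): Centre of the tray's floor top, axes as the tray's. Free places of the pinwheel (carton centres, mm, in these axes): (63, -33) lying along y, (33, 63) along x, (-63, 33) along y; any carton may take any place. Gaps are then 3 mm at the rim, 6 mm between cartons, and the open middle is 66 mm square.
- starter: Closed food carton of brown cardboard with a white top panel, 120 (x) by 60 (y) by 55 mm high, about 0.25 kg, the same either way round. Origin: centre of its underside; x along its length, z up. It is loose and already lies in its corner of the tray, on the tray's floor.
- carton1: Closed food carton of brown cardboard with a white top panel, 120 (x) by 60 (y) by 55 mm high, about 0.25 kg, the same either way round. Origin: centre of its underside; x along its length, z up. One of the three to pack; it stands on the counter on a thin sheet of brown paper, at any yaw.
- carton2: Closed food carton of brown cardboard with a white top panel, 120 (x) by 60 (y) by 55 mm high, about 0.25 kg, the same either way round. Origin: centre of its underside; x along its length, z up. One of the three to pack, as carton1.
- carton3: Closed food carton of brown cardboard with a white top panel, 120 (x) by 60 (y) by 55 mm high, about 0.25 kg, the same either way round. Origin: centre of its underside; x along its length, z up. One of the three to pack, as carton1.
- can1: Bystander: upright black drinks can with a blue band, 66 mm diameter, 150 mm tall, loose. Origin: centre of its underside, z up.
- can2: Bystander: upright black drinks can with a blue band, 66 mm diameter, 150 mm tall, loose. Origin: centre of its underside, z up.
- jar: Bystander: upright closed glass jar with a paper label and metal cap, 66 mm diameter, 125 mm tall, loose. Origin: centre of its underside, z up.
There are look-alikes about, which are no part of the job. Leave any yellow look-alike of the carton3 alone. What is shaped like the carton1 but yellow is not meant.

How it is judged:
At the end, for the whole second after the job is handed in: starter and the three cartons fill the four places of the pinwheel: along each tray axis within 9 mm of the listed centre (13 mm towards the middle), within 0.12 rad of the side, flat on the tray floor (underside 6 to 13.5 mm up, tilt under 0.05 rad), at rest (under 0.02 m/s) (x of starter in the frame of tray between -0.042 and -0.02 m and y of starter in the frame of tray between -0.072 and -0.05 m and z of starter in the frame of tray between 0.006 and 0.0135 m and angle between the x axis of starter and the x axis of tray, either way round below 0.12 rad and angle between starter's own z axis and vertical below 0.05 rad and linear speed of starter below 0.02 m/s and ((x of carton1 in the frame of tray between 0.05 and 0.072 m and y of carton1 in the frame of tray between -0.042 and -0.02 m and z of carton1 in the frame of tray between 0.006 and 0.0135 m and angle between the x axis of carton1 and the y axis of tray, either way round below 0.12 rad and angle between carton1's own z axis and vertical below 0.05 rad and linear speed of carton1 below 0.02 m/s) or (x of carton2 in the frame of tray between 0.05 and 0.072 m and y of carton2 in the frame of tray between -0.042 and -0.02 m and z of carton2 in the frame of tray between 0.006 and 0.0135 m and angle between the x axis of carton2 and the y axis of tray, either way round below 0.12 rad and angle between carton2's own z axis and vertical below 0.05 rad and linear speed of carton2 below 0.02 m/s) or (x of carton3 in the frame of tray between 0.05 and 0.072 m and y of carton3 in the frame of tray between -0.042 and -0.02 m and z of carton3 in the frame of tray between 0.006 and 0.0135 m and angle between the x axis of carton3 and the y axis of tray, either way round below 0.12 rad and angle between carton3's own z axis and vertical below 0.05 rad and linear speed of carton3 below 0.02 m/s)) and ((x of carton1 in the frame of tray between 0.02 and 0.042 m and y of carton1 in the frame of tray between 0.05 and 0.072 m and z of carton1 in the frame of tray between 0.006 and 0.0135 m and angle between the x axis of carton1 and the x axis of tray, either way round below 0.12 rad and angle between carton1's own z axis and vertical below 0.05 rad and linear speed of carton1 below 0.02 m/s) or (x of carton2 in the frame of tray between 0.02 and 0.042 m and y of carton2 in the frame of tray between 0.05 and 0.072 m and z of carton2 in the frame of tray between 0.006 and 0.0135 m and angle between the x axis of carton2 and the x axis of tray, either way round below 0.12 rad and angle between carton2's own z axis and vertical below 0.05 rad and linear speed of carton2 below 0.02 m/s) or (x of carton3 in the frame of tray between 0.02 and 0.042 m and y of carton3 in the frame of tray between 0.05 and 0.072 m and z of carton3 in the frame of tray between 0.006 and 0.0135 m and angle between the x axis of carton3 and the x axis of tray, either way round below 0.12 rad and angle between carton3's own z axis and vertical below 0.05 rad and linear speed of carton3 below 0.02 m/s)) and ((x of carton1 in the frame of tray between -0.072 and -0.05 m and y of carton1 in the frame of tray between 0.02 and 0.042 m and z of carton1 in the frame of tray between 0.006 and 0.0135 m and angle between the x axis of carton1 and the y axis of tray, either way round below 0.12 rad and angle between carton1's own z axis and vertical below 0.05 rad and linear speed of carton1 below 0.02 m/s) or (x of carton2 in the frame of tray between -0.072 and -0.05 m and y of carton2 in the frame of tray between 0.02 and 0.042 m and z of carton2 in the frame of tray between 0.006 and 0.0135 m and angle between the x axis of carton2 and the y axis of tray, either way round below 0.12 rad and angle between carton2's own z axis and vertical below 0.05 rad and linear speed of carton2 below 0.02 m/s) or (x of carton3 in the frame of tray between -0.072 and -0.05 m and y of carton3 in the frame of tray between 0.02 and 0.042 m and z of carton3 in the frame of tray between 0.006 and 0.0135 m and angle between the x axis of carton3 and the y axis of tray, either way round below 0.12 rad and angle between carton3's own z axis and vertical below 0.05 rad and linear speed of carton3 below 0.02 m/s))); the robot touches nothing.
It fails at once if a drinks can (can1) is shifted more than 25 mm or tipped more than 0.3 rad (distance of can1 from where it was at the start of the episode above 0.025 m or angle between can1's own z axis and vertical above 0.3 rad).
It fails at once if a drinks can (can2) is shifted more than 25 mm or tipped more than 0.3 rad (distance of can2 from where it was at the start of the episode above 0.025 m or angle between can2's own z axis and vertical above 0.3 rad).
It fails at once if the jar (jar) is shifted more than 25 mm or tipped more than 0.3 rad (distance of jar from where it was at the start of the episode above 0.025 m or angle between jar's own z axis and vertical above 0.3 rad).
It fails at once if a carton is tipped more than 0.6 rad from upright (angle between any of carton1, carton2, carton3, starter's own z axis and vertical above 0.6 rad).
It also fails if it takes over 72 s, if anything falls off the work surface, if the arm or the gripper's body presses on something with over 40 N, if the wrist force passes 120 N, or if a joint passes its speed limit or range.

## Working session

There is one attempt and no reset: what is moved stays moved. The work goes in short steps, Python scripts to look and compute and a tool call to move; the robot and the scene stay as the last step left them, time stands still between calls to the robot, and variables do not carry over. Pictures are saved under pics/ and viewed, at most 10 in all, crops included, and the job is handed in when it is done.

Besides the shell and the picture viewer there is one more tool, called after "Request:" as name(argument=value, ...), one argument or row to a line, values as JSON. carry_out: Moves the arm, as the interface text tells. Its arguments: {"type":"object","properties":{"deltas":{"type":"array"},"fingers":{"type":"number"},"force":{"type":"number"}},"required":["deltas"]}

```bash
mkdir -p pics; ls
cat > h.py <<'E'
import numpy as np, cv2
from workcell import monitor, viewer, robot
def K(name):
    p=viewer.camera_params(name); f=200/np.tan(np.radians(p['fov_y'])/2)
    return f,p['cx'],p['cy'],p
def pts(name,depth,T=None):
    f,cx,cy,p=K(name); v,u=np.mgrid[0:400,0:640]
    P=np.stack([(u-cx)/f*depth,(v-cy)/f*depth,depth],-1)
    M=np.linalg.inv(p['world_to_cam']) if T is None else T
    return P@M[:3,:3].T+M[:3,3]
E
python3 - <<'E'
from h import *
for n in ('top','scene'):
    a,d=viewer.capture(n); cv2.imwrite(f'pics/{n}0.png',a); np.savez(f'{n}0.npz',a=a,d=d); p=K(n); print(n,p[:3],np.linalg.inv(p[3]['world_to_cam']).round(3),(d==0).mean())
s=monitor.state(); print(s, robot.tip_reach); print(viewer.camera_params('wrist'))
E
```

```text
pics
top (np.float64(380.29514649360374), 329.39552945684994, 199.62865698062006) [[ 0.012 -0.987  0.163  0.301]
 [-1.    -0.011  0.009  0.023]
 [-0.007 -0.163 -0.987  1.102]
 [ 0.     0.     0.     1.   ]] 0.00406640625
scene (np.float64(380.9237303080323), 311.3113635918763, 202.85714690794813) [[ 0.834  0.382 -0.397  0.862]
 [ 0.551 -0.592  0.588 -0.561]
 [-0.01  -0.71  -0.704  0.728]
 [ 0.     0.     0.     1.   ]] 0.004046875
{'time_s': 0.1, 'joint_positions': array([-1.36869091,  0.70704068, -0.02763117,  1.48493666,  0.02202089,
        0.95089692, -0.07547824]), 'dq': array([ 0.00034517, -0.00014208,  0.00084753, -0.00081156, -0.00133693,
        0.00037382,  0.00054332]), 'joint_torque': array([ 2.61190668e-03, -8.84247994e+01,  1.23642158e+00, -2.36434472e+01,
        1.69666606e-02,  5.33488623e-03,  8.37492303e-05]), 'position': array([0.13874938, 0.5577908 , 0.2498778 ]), 'eef_rot': array([-3.14061481e+00,  3.69238617e-05,  2.89783093e+00]), 'wrist_force': array([-0.74605921,  0.29438986,  0.73304929]), 'torque': array([0.0412908 , 0.01961108, 0.04534903]), 'finger_force': 0.0, 'grip_width': 1.000479423561012} 0.019
{'fov_y': 59.29095104758079, 'cx': 317.7964718094311, 'cy': 203.5615669248529, 'tool_from_camera': array([[ 4.91064813e-04, -9.44345639e-01, -3.28954514e-01,
         8.55475724e-02],
       [ 9.99999763e-01,  6.22350750e-04, -2.93808159e-04,
        -2.57470377e-04],
       [ 4.82181543e-04, -3.28954292e-01,  9.44345721e-01,
        -1.23810175e-01],
       [ 0.00000000e+00,  0.00000000e+00,  0.00000000e+00,
         1.00000000e+00]])}
```

View pics/top0.png

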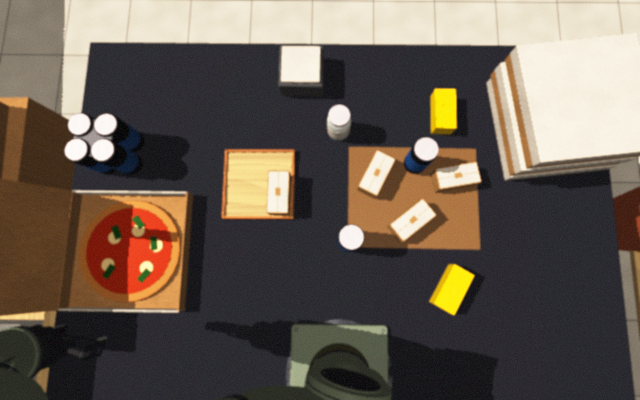

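View pics/scene0.png

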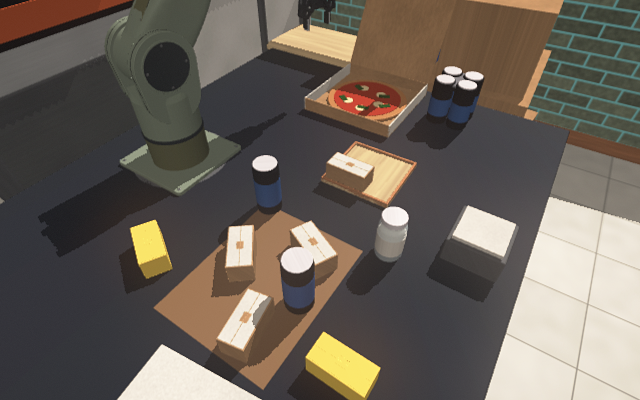

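The top view shows the tray centred near (259,184) with its starter at (278,191). The loose cartons are at (377,174), (413,221) and (458,177), the cans at (422,152) and (351,237), and the jar at (338,122). The scene view agrees, and the yellow blocks are decoys.

```bash
cat >> h.py <<'E'
def ray(name,px,z,T=None):
    f,cx,cy,p=K(name); M=np.linalg.inv(p['world_to_cam']) if T is None else T
    px=np.asarray(px,float).reshape(-1,2)
    d=np.c_[(px[:,0]-cx)/f,(px[:,1]-cy)/f,np.ones(len(px))]@M[:3,:3].T
    return M[:3,3]+d*((z-M[2,3])/d[:,2])[:,None]
def rects(name,mask,z,amin=200,T=None):
    out=[]
    cs,_=cv2.findContours(mask.astype(np.uint8),cv2.RETR_EXTERNAL,cv2.CHAIN_APPROX_NONE)
    for c in cs:
        if cv2.contourArea(c)<amin: continue
        w=ray(name,c[:,0],z,T)[:,:2]*1000
        (x,y),(a,b),t=cv2.minAreaRect(w.astype(np.float32))
        if a<b: a,b,t=b,a,t+90
        m=c[:,0].mean(0)
        out.append((m.round(),round(x,1),round(y,1),round(a,1),round(b,1),round((t+90)%180-90,1)))
    return out
E
python3 - <<'E'
from h import *
for n in ('top','scene'):
    D=np.load(n+'0.npz'); a,d=D['a'],D['d']; P=pts(n,d); z=P[...,2]
    hsv=cv2.cvtColor(a,cv2.COLOR_BGR2HSV)
    ok=(P[...,0]>0.2)&(P[...,0]<0.85)&(abs(P[...,1])<0.5)
    print(n,'tops')
    for r in rects(n,ok&(z>.046)&(z<.072)&(hsv[...,1]<110)&(hsv[...,2]>120),.055): print(*r)
    print('tops by depth')
    for r in rects(n,ok&(z>.046)&(z<.075),.055): print(*r)
    print('tray')
    for r in rects(n,cv2.morphologyEx((ok&(hsv[...,0]<28)&(hsv[...,1]>60)&(hsv[...,2]>90)&(z>-.01)&(z<.07)).astype(np.uint8),cv2.MORPH_CLOSE,np.ones((9,9))),.016): print(*r)
    print('tall')
    m=(ok&(z>.1)&(z<.2)).astype(np.uint8); k,l,s,c=cv2.connectedComponentsWithStats(m)
    for i in range(1,k):
        if s[i,4]>60:
            q=P[l==i]; t=q[q[:,2]>np.percentile(q[:,2],95)-.012]; print(c[i].round(),t.mean(0).round(3),((t.min(0)+t.max(0))/2).round(3),np.ptp(t,axis=0).round(3))
E
```

```text
top tops
[413. 219.] 421.2 -199.7 119.2 59.2 -51.1
[277. 191.] 495.9 177.3 117.8 60.1 -0.3
[458. 175.] 548.4 -329.2 118.3 59.7 -79.7
[377. 172.] 554.4 -101.0 118.3 58.7 -27.0
tops by depth
[454. 286.] 238.3 -304.7 114.4 62.7 -29.0
[412. 220.] 420.9 -198.6 121.3 59.9 -51.4
[278. 192.] 494.5 176.1 120.7 62.5 -0.3
[457. 175.] 547.5 -327.7 121.7 61.1 -79.7
[377. 173.] 553.6 -100.4 121.0 59.5 -26.4
[445. 108.] 746.1 -299.9 120.7 62.3 -0.7
[503. 126.] 703.4 -462.6 308.4 23.7 8.8
[300.  83.] 830.3 122.6 129.8 56.7 -89.5
tray
[454. 282.] 238.2 -312.8 125.1 81.8 -29.3
[175. 245.] 349.6 472.9 303.1 58.2 -0.0
[258. 184.] 525.8 241.5 210.1 208.6 -89.4
[415. 195.] 492.6 -213.9 388.8 299.9 89.4
[443. 110.] 756.4 -306.5 144.7 80.7 -1.0
[502. 127.] 716.8 -478.1 322.0 28.1 9.2
tall
[518. 114.] [ 0.69  -0.462  0.192] [ 0.698 -0.47   0.192] [0.302 0.058 0.017]
[339. 116.] [0.695 0.008 0.124] [0.696 0.008 0.122] [0.058 0.054 0.013]
[424. 151.] [ 0.594 -0.218  0.148] [ 0.594 -0.218  0.146] [0.06  0.06  0.014]
[351. 237.] [ 0.365 -0.024  0.149] [ 0.365 -0.024  0.147] [0.06  0.06  0.015]
scene tops
[244. 3
[... 244 characters left out ...]
 63.5 -79.6
[389. 242.] 700.4 -8.1 66.0 44.9 16.6
[240. 247.] 422.0 -201.6 127.9 60.7 -50.4
[150. 245.] 239.9 -308.2 124.5 60.7 -29.4
[314. 244.] 555.2 -102.8 126.4 63.4 -26.6
[457. 232.] 825.7 125.2 154.7 46.0 -89.0
[350. 167.] 492.1 177.6 130.6 83.6 -0.2
tray
[342. 369.] 743.7 -298.0 135.6 87.9 -1.2
[152. 251.] 221.4 -302.4 170.2 69.3 -28.7
[261. 290.] 490.3 -211.7 387.9 317.6 89.6
[368. 172.] 517.9 235.6 232.9 225.2 0.5
[356. 118.] 336.7 474.8 329.8 115.9 -0.4
tall
[265. 171.] [ 0.369 -0.028  0.15 ] [ 0.365 -0.026  0.147] [0.062 0.06  0.013]
[394. 220.] [0.697 0.004 0.125] [0.696 0.007 0.123] [0.057 0.057 0.014]
[297. 268.] [ 0.598 -0.221  0.15 ] [ 0.596 -0.219  0.147] [0.061 0.063 0.014]
```

Request:
carry_out(
  deltas=[
    {"dx":1,"dy":-0.8,"wz":-0.2},
    {"dx":1,"dy":-0.8,"wz":-0.2},
    {"dx":1,"dy":-0.8,"wz":-0.2},
    {"dx":1,"dy":-0.8,"wz":-0.2},
    {"dx":1,"dy":-0.8,"wz":-0.2},
    {"dx":1,"dy":-0.8,"wz":-0.2},
    {"dx":1,"dy":-0.8,"wz":-0.2},
    {"dx":1,"dy":-0.8,"wz":-0.2},
    {"dx":1,"dy":-0.8,"wz":-0.2},
    {"dx":1,"dy":-0.8,"wz":-0.2},
  ],
  fingers=-1,
  force=70,
)

```text
validation failed for argument at $.de...
```

Request:
carry_out(
  deltas=[
    {"dx":1,"dy":-0.9},
    {"dx":1,"dy":-0.9},
    {"dx":0.5,"dy":-0.7},
    {},
    {},
  ],
)

```text
validation failed for argument at $.de...
```

```bash
cat >> h.py <<'E'
from scipy.spatial.transform import Rotation as Ro
def wrist():
    s=monitor.state(); a,d=viewer.capture('wrist')
    T=np.eye(4); T[:3,:3]=Ro.from_euler('xyz',s['eef_rot']).as_matrix(); T[:3,3]=s['position']
    return s,a,d,T@viewer.camera_params('wrist')['tool_from_camera']
E
python3 - <<'E'
from h import *
s,a,d,T=wrist(); cv2.imwrite('pics/w1.png',a); np.savez('w1.npz',a=a,d=d,T=T)
print(s['time_s'],s['position'],s['eef_rot'],s['joint_positions'].round(2))
P=pts('wrist',d,T); z=P[...,2]; hsv=cv2.cvtColor(a,cv2.COLOR_BGR2HSV)
print('top',rects('wrist',(z>.055)&(z<.075)&(hsv[...,1]<110),.065,500,T))
ok=(abs(P[...,0]-.526)<.16)&(abs(P[...,1]-.24)<.16)
for lo in (.005,.0128):
    print('tray',rects('wrist',cv2.morphologyEx((ok&(z>lo)&(z<.09)).astype(np.uint8),cv2.MORPH_OPEN,np.ones((3,3))),.016,3000,T))
E
```

```text
0.1 [0.13874938 0.5577908  0.2498778 ] [-3.14061481e+00  3.69238617e-05  2.89783093e+00] [-1.37  0.71 -0.03  1.48  0.02  0.95 -0.08]
top []
tray []
tray []
```

View pics/w1.png

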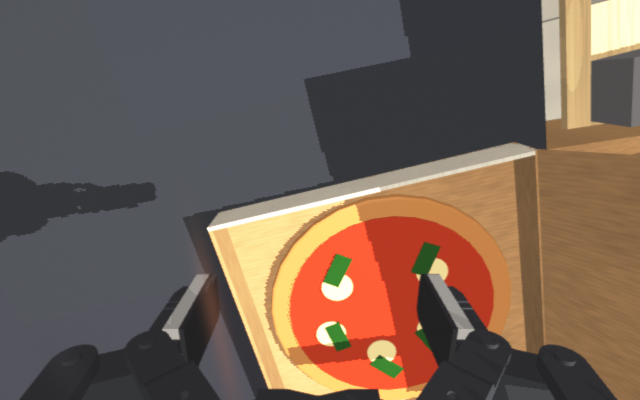

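The move was refused, so the arm hasn't moved and the wrist still sees the pizza box, with the fingers at the bottom. Every row probably needs all six keys.

Request:
carry_out(
  deltas=[
    {"dx":1,"dy":-0.8,"dz":0,"wx":0,"wy":0,"wz":-0.2},
    {"dx":1,"dy":-0.8,"dz":0,"wx":0,"wy":0,"wz":-0.2},
    {"dx":1,"dy":-0.8,"dz":0,"wx":0,"wy":0,"wz":-0.2},
    {"dx":1,"dy":-0.8,"dz":0,"wx":0,"wy":0,"wz":-0.2},
    {"dx":1,"dy":-0.8,"dz":0,"wx":0,"wy":0,"wz":-0.2},
    {"dx":1,"dy":-0.8,"dz":0,"wx":0,"wy":0,"wz":-0.2},
    {"dx":1,"dy":-0.8,"dz":0,"wx":0,"wy":0,"wz":-0.2},
    {"dx":1,"dy":-0.8,"dz":0,"wx":0,"wy":0,"wz":-0.2},
    {"dx":1,"dy":-0.8,"dz":0,"wx":0,"wy":0,"wz":-0.2},
    {"dx":1,"dy":-0.8,"dz":0,"wx":0,"wy":0,"wz":-0.2},
  ],
  fingers=-1,
  force=70,
)

```text
time_s: 1.4
position: [0.4396, 0.3171, 0.2502]
eef_rot: [-3.141, -0.0, 2.688]
wrist_force: [-0.7, 0.6, -0.3]
grip_width: 1.0
finger_force: 0.0
```

Request:
carry_out(
  deltas=[
    {"dx":1,"dy":-0.9,"dz":0,"wx":0,"wy":0,"wz":0},
    {"dx":1,"dy":-0.9,"dz":0,"wx":0,"wy":0,"wz":0},
    {"dx":0.5,"dy":-0.9,"dz":0,"wx":0,"wy":0,"wz":0},
    {"dx":0,"dy":0,"dz":0,"wx":0,"wy":0,"wz":0},
  ],
)

```text
time_s: 1.9
position: [0.5148, 0.2347, 0.25]
eef_rot: [-3.14, 0.0, 2.685]
wrist_force: [-0.4, 0.3, -0.5]
grip_width: 1.0
finger_force: 0.0
```

Run:
```python
from h import *
s,a,d,T=wrist(); cv2.imwrite('pics/w2.png',a); np.savez('w2.npz',a=a,d=d,T=T)
print(s['time_s'],s['position'],s['eef_rot'],s['joint_positions'].round(2))
P=pts('wrist',d,T); z=P[...,2]; hsv=cv2.cvtColor(a,cv2.COLOR_BGR2HSV)
print('top',rects('wrist',(z>.055)&(z<.075)&(hsv[...,1]<110),.065,500,T))
ok=(abs(P[...,0]-.526)<.16)&(abs(P[...,1]-.24)<.16)
for lo in (.005,.0128):
    print('tray',rects('wrist',cv2.morphologyEx((ok&(z>lo)&(z<.09)).astype(np.uint8),cv2.MORPH_OPEN,np.ones((3,3))),.016,3000,T))
```

```text
1.9 [0.51477045 0.23473779 0.24999956] [-3.14047219e+00  4.44071740e-04  2.68495046e+00] [-0.46  0.69 -0.04  1.52  0.04  0.93  0.6 ]
top [(array([223., 383.]), 680.5, 34.1, 56.6, 24.4, 23.5), (array([ 55., 323.]), 542.1, -86.9, 93.3, 55.2, -27.6), (array([249., 186.]), 494.2, 174.1, 115.6, 58.0, -0.2)]
tray [(array([326., 165.]), 526.7, 233.3, 218.0, 205.6, -89.4)]
tray [(array([326., 165.]), 526.7, 233.3, 218.0, 205.6, -89.4)]
```

View pics/w2.png

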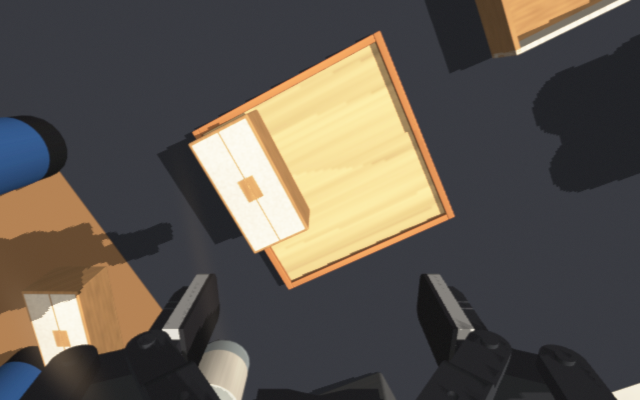

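The tray is in full view: rim corners at (380,33), (453,215), (289,288) and (195,132), starter top centred at (249,186), free corners clear.

Run:
```python
from h import *
D=np.load('w2.npz'); a,d,T=D['a'],D['d'],D['T']; hsv=cv2.cvtColor(a,cv2.COLOR_BGR2HSV)
m=((hsv[...,0]<30)&(hsv[...,1]>70)&(hsv[...,2]>110)).astype(np.uint8)
k,l=cv2.connectedComponents(m); m=(l==l[150,370]).astype(np.uint8)
c=max(cv2.findContours(m,cv2.RETR_EXTERNAL,cv2.CHAIN_APPROX_NONE)[0],key=len)[:,0].astype(float)
for A,B in (((380,33),(453,215)),((453,215),(289,288)),((380,33),(195,132))):
    A,B=np.array(A,float),np.array(B,float); u=(B-A)/np.linalg.norm(B-A); q=c-A; t=q@u; e=abs(q@[-u[1],u[0]])
    s=(e<5)&(t>15)&(t<np.linalg.norm(B-A)-(15 if B[0]!=289 else 40))
    w=ray('wrist',c[s],.016,T)[:,:2]*1000
    vx,vy,x,y=cv2.fitLine(w.astype(np.float32),cv2.DIST_HUBER,0,.01,.01).ravel()
    print(s.sum(),'dir',np.degrees(np.arctan2(vy,vx)).round(2),'pt',x.round(1),y.round(1))
```

```text
154 dir 0.56 pt 521.1 343.3
114 dir -89.41 pt 629.5 254.6
158 dir -89.41 pt 423.9 243.9
```

Request:
carry_out(
  deltas=[
    {"dx":0.1,"dy":-1,"dz":0,"wx":0,"wy":0,"wz":0},
    {"dx":0.1,"dy":-1,"dz":0,"wx":0,"wy":0,"wz":0},
    {"dx":0.1,"dy":-1,"dz":0,"wx":0,"wy":0,"wz":0},
    {"dx":0.1,"dy":-1,"dz":0,"wx":0,"wy":0,"wz":0},
    {"dx":0.1,"dy":-1,"dz":0,"wx":0,"wy":0,"wz":0},
    {"dx":0.1,"dy":-1,"dz":0,"wx":0,"wy":0,"wz":0},
    {"dx":0.1,"dy":-1,"dz":0,"wx":0,"wy":0,"wz":0},
    {"dx":0,"dy":-1,"dz":0,"wx":0,"wy":0,"wz":0},
    {"dx":0,"dy":-1,"dz":0,"wx":0,"wy":0,"wz":0},
    {"dx":0,"dy":-1,"dz":0,"wx":0,"wy":0,"wz":0},
  ],
)

```text
time_s: 3.2
position: [0.5348, -0.0628, 0.2503]
eef_rot: [3.141, -0.0, 2.69]
wrist_force: [0.4, 0.3, -0.1]
grip_width: 0.999
finger_force: 0.0
```

Request:
carry_out(
  deltas=[
    {"dx":0,"dy":-0.88,"dz":0,"wx":0,"wy":0,"wz":0},
    {"dx":0,"dy":0,"dz":-1,"wx":0,"wy":0,"wz":0},
    {"dx":0,"dy":0,"dz":-1,"wx":0,"wy":0,"wz":0},
    {"dx":0,"dy":0,"dz":-1,"wx":0,"wy":0,"wz":0},
    {"dx":0,"dy":0,"dz":0,"wx":0,"wy":0,"wz":0},
  ],
)

```text
time_s: 3.82
position: [0.5341, -0.0883, 0.159]
eef_rot: [-3.141, -0.003, 2.69]
wrist_force: [0.7, -0.3, 0.5]
grip_width: 1.001
finger_force: 0.0
```

Run:
```python
from h import *
s,a,d,T=wrist(); cv2.imwrite('pics/w3.png',a)
print(s['time_s'],s['position'],s['eef_rot'])
P=pts('wrist',d,T); z=P[...,2]; hsv=cv2.cvtColor(a,cv2.COLOR_BGR2HSV)
for r in rects('wrist',(z>.043)&(z<.068)&(hsv[...,1]<110)&(hsv[...,2]>100),.055,500,T): print(*r)
```

```text
3.825 [ 0.53413772 -0.08832173  0.15904756] [-3.14086616e+00 -3.07162899e-03  2.68959562e+00]
[ 57. 343.] 548.8 -332.2 116.5 55.3 -79.7
[514. 308.] 669.9 14.7 62.1 31.8 76.4
[313. 237.] 554.6 -102.4 115.7 55.3 -26.6
[ 84. 127.] 420.9 -201.8 115.6 55.2 -51.4
```

View pics/w3.png

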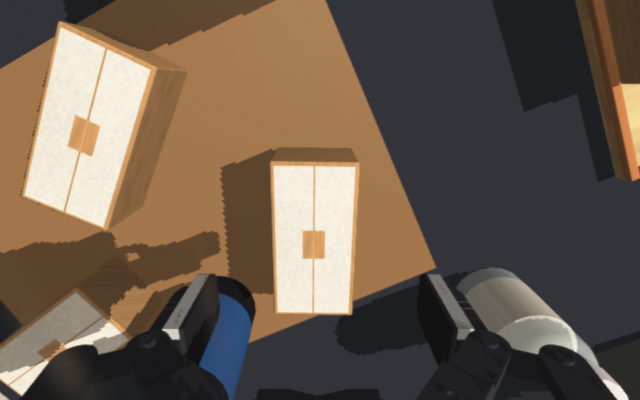

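The carton is centred between the open fingers, its top at (313,237); the can and jar are well behind them. I'll correct a few mm, go down and grip.

Request:
carry_out(
  deltas=[
    {"dx":0.07,"dy":-0.16,"dz":0,"wx":0,"wy":0,"wz":-0.12},
    {"dx":0,"dy":0,"dz":-1,"wx":0,"wy":0,"wz":0},
    {"dx":0,"dy":0,"dz":-1,"wx":0,"wy":0,"wz":0},
    {"dx":0,"dy":0,"dz":-1,"wx":0,"wy":0,"wz":0},
    {"dx":0,"dy":0,"dz":-0.9,"wx":0,"wy":0,"wz":0},
    {"dx":0,"dy":0,"dz":0,"wx":0,"wy":0,"wz":0},
  ],
)

```text
time_s: 4.62
position: [0.5368, -0.0944, 0.043]
eef_rot: [-3.141, -0.001, 2.675]
wrist_force: [-0.2, -0.3, 0.6]
grip_width: 0.997
finger_force: 0.0
```

Request:
carry_out(
  deltas=[
    {"dx":0,"dy":0,"dz":0,"wx":0,"wy":0,"wz":0},
    {"dx":0,"dy":0,"dz":0,"wx":0,"wy":0,"wz":0},
    {"dx":0,"dy":0,"dz":0,"wx":0,"wy":0,"wz":0},
    {"dx":0,"dy":0,"dz":0,"wx":0,"wy":0,"wz":0},
    {"dx":0,"dy":0,"dz":0,"wx":0,"wy":0,"wz":0},
    {"dx":0,"dy":0,"dz":0,"wx":0,"wy":0,"wz":0},
  ],
  fingers=1,
  force=70,
)

```text
time_s: 5.38
position: [0.5376, -0.0944, 0.045]
eef_rot: [3.141, 0.002, 2.676]
wrist_force: [-1.8, 0.9, 13.0]
grip_width: 0.687
finger_force: 74.9
```

Request:
carry_out(
  deltas=[
    {"dx":0,"dy":0,"dz":0.5,"wx":0,"wy":0,"wz":0},
    {"dx":0,"dy":0,"dz":1,"wx":0,"wy":0,"wz":0},
    {"dx":0,"dy":0,"dz":1,"wx":0,"wy":0,"wz":0},
    {"dx":0,"dy":0.5,"dz":1,"wx":0,"wy":0,"wz":0},
    {"dx":0.1,"dy":1,"dz":1,"wx":0,"wy":0,"wz":-1},
    {"dx":0.2,"dy":1,"dz":0.8,"wx":0,"wy":0,"wz":-1},
    {"dx":0.2,"dy":1,"dz":0,"wx":0,"wy":0,"wz":-1},
    {"dx":0.2,"dy":1,"dz":0,"wx":0,"wy":0,"wz":-1},
    {"dx":0.2,"dy":1,"dz":0,"wx":0,"wy":0,"wz":-1},
    {"dx":0.2,"dy":1,"dz":0,"wx":0,"wy":0,"wz":-1},
  ],
)

```text
time_s: 6.62
position: [0.5698, 0.1019, 0.2037]
eef_rot: [3.141, -0.0, 2.044]
wrist_force: [0.2, 0.7, -3.1]
grip_width: 0.689
finger_force: 76.7
```

Request:
carry_out(
  deltas=[
    {"dx":0.2,"dy":1,"dz":0,"wx":0,"wy":0,"wz":-1},
    {"dx":0.2,"dy":1,"dz":0,"wx":0,"wy":0,"wz":-1},
    {"dx":0.2,"dy":1,"dz":0,"wx":0,"wy":0,"wz":-1},
    {"dx":0,"dy":1,"dz":0,"wx":0,"wy":0,"wz":-1},
    {"dx":0,"dy":0.2,"dz":0,"wx":0,"wy":0,"wz":-0.4},
    {"dx":0,"dy":0,"dz":0,"wx":0,"wy":0,"wz":0},
  ],
)

```text
time_s: 7.38
position: [0.5876, 0.2273, 0.2033]
eef_rot: [3.141, -0.001, 1.588]
wrist_force: [0.5, -1.0, -2.8]
grip_width: 0.69
finger_force: 76.8
```

```bash
cat > top.py <<'E'
from h import *
import sys
s=monitor.state(); print(s['time_s'],s['position'],np.degrees(s['eef_rot']),s['grip_width'],s['joint_positions'][-1])
for n,zz in (('scene',float(sys.argv[1])),('top',float(sys.argv[1]))):
    a,d=viewer.capture(n); cv2.imwrite(f'pics/{n}_{s["time_s"]:.1f}.png',a); P=pts(n,d); z=P[...,2]; hsv=cv2.cvtColor(a,cv2.COLOR_BGR2HSV)
    ok=(P[...,0]>.3)&(P[...,0]<.75)&(abs(P[...,1])<.42)
    print(n)
    for r in rects(n,ok&(z>zz-.015)&(z<zz+.015)&(hsv[...,1]<110)&(hsv[...,2]>90),zz,100): print(*r)
E
python3 top.py 0.21
```

```text
7.375 [0.58755853 0.22733288 0.20327533] [ 1.79994403e+02 -5.49125456e-02  9.09757797e+01] 0.6901316796034971 -0.16767569058007226
scene
[394. 125.] 586.7 214.2 129.4 76.3 -80.8
top
[265. 142.] 588.1 186.0 71.0 58.4 -89.4
```

Request:
carry_out(
  deltas=[
    {"dx":0.02,"dy":0.03,"dz":-0.7,"wx":0,"wy":0,"wz":-0.08},
    {"dx":0,"dy":0,"dz":-1,"wx":0,"wy":0,"wz":0},
    {"dx":0,"dy":0,"dz":-1,"wx":0,"wy":0,"wz":0},
    {"dx":0,"dy":0,"dz":-1,"wx":0,"wy":0,"wz":0},
    {"dx":0,"dy":0,"dz":-0.6,"wx":0,"wy":0,"wz":0},
    {"dx":0,"dy":0,"dz":-0.3,"wx":0,"wy":0,"wz":0},
    {"dx":0,"dy":0,"dz":-0.15,"wx":0,"wy":0,"wz":0},
    {"dx":0,"dy":0,"dz":0,"wx":0,"wy":0,"wz":0},
  ],
)

```text
time_s: 8.48
position: [0.5887, 0.2277, 0.0603]
eef_rot: [3.141, -0.0, 1.578]
wrist_force: [-0.1, -0.0, -2.8]
grip_width: 0.686
finger_force: 76.7
```

Request:
carry_out(
  deltas=[
    {"dx":0,"dy":0,"dz":-0.1,"wx":0,"wy":0,"wz":0},
    {"dx":0,"dy":0,"dz":-0.07,"wx":0,"wy":0,"wz":0},
    {"dx":0,"dy":0,"dz":0,"wx":0,"wy":0,"wz":0},
  ],
)

```text
time_s: 8.85
position: [0.5886, 0.2278, 0.0551]
eef_rot: [3.141, -0.0, 1.578]
wrist_force: [-1.7, 1.4, 3.3]
grip_width: 0.69
finger_force: 77.5
```

Contact is light, so I'll release, wait and lift.

Request:
carry_out(
  deltas=[
    {"dx":0,"dy":0,"dz":0,"wx":0,"wy":0,"wz":0},
    {"dx":0,"dy":0,"dz":0,"wx":0,"wy":0,"wz":0},
    {"dx":0,"dy":0,"dz":0,"wx":0,"wy":0,"wz":0},
    {"dx":0,"dy":0,"dz":0.2,"wx":0,"wy":0,"wz":0},
    {"dx":0,"dy":0,"dz":0.8,"wx":0,"wy":0,"wz":0},
    {"dx":0,"dy":0,"dz":1,"wx":0,"wy":0,"wz":0},
    {"dx":0,"dy":0,"dz":1,"wx":0,"wy":0,"wz":0},
    {"dx":0,"dy":-0.5,"dz":1,"wx":0,"wy":0,"wz":0},
    {"dx":0,"dy":-1,"dz":1,"wx":0,"wy":0,"wz":0},
    {"dx":-0.2,"dy":-1,"dz":0.8,"wx":0,"wy":0,"wz":0},
  ],
  fingers=-1,
)

```text
time_s: 10.1
position: [0.5826, 0.1517, 0.2302]
eef_rot: [3.141, -0.0, 1.578]
wrist_force: [1.2, -0.3, 0.6]
grip_width: 1.001
finger_force: 0.0
```

```bash
python3 top.py 0.065
```

```text
10.1 [0.58260013 0.15169196 0.2302003 ] [ 1.79938038e+02 -2.85015981e-03  9.04353901e+01] 1.0011746695670494 -0.06772302914672686
scene
[247. 317.] 552.9 -331.4 116.9 60.9 -79.7
[389. 240.] 699.7 -10.0 66.8 52.1 14.5
[239. 246.] 426.9 -206.4 123.0 56.6 -51.4
[367. 168.] 527.5 199.7 191.9 139.5 2.1
top
[413. 220.] 419.6 -197.1 116.5 58.4 -51.6
[285. 192.] 494.0 159.4 115.8 25.0 1.7
[458. 175.] 545.8 -326.0 116.7 58.2 -79.4
```

Request:
carry_out(
  deltas=[
    {"dx":-0.38,"dy":-0.94,"dz":0,"wx":0,"wy":0,"wz":0.5},
    {"dx":-0.38,"dy":-0.94,"dz":0,"wx":0,"wy":0,"wz":0.5},
    {"dx":-0.38,"dy":-0.94,"dz":0,"wx":0,"wy":0,"wz":0.5},
    {"dx":-0.38,"dy":-0.94,"dz":0,"wx":0,"wy":0,"wz":0.5},
    {"dx":-0.38,"dy":-0.94,"dz":0,"wx":0,"wy":0,"wz":0.5},
    {"dx":-0.38,"dy":-0.94,"dz":0,"wx":0,"wy":0,"wz":0.5},
    {"dx":-0.38,"dy":-0.94,"dz":0,"wx":0,"wy":0,"wz":0.5},
    {"dx":-0.38,"dy":-0.94,"dz":0,"wx":0,"wy":0,"wz":0.5},
    {"dx":-0.38,"dy":-0.94,"dz":0,"wx":0,"wy":0,"wz":0.5},
    {"dx":-0.38,"dy":-0.94,"dz":0,"wx":0,"wy":0,"wz":0.5},
  ],
)

```text
time_s: 11.45
position: [0.4683, -0.1299, 0.2287]
eef_rot: [3.141, 0.0, 2.104]
wrist_force: [1.1, -1.4, -0.4]
grip_width: 0.998
finger_force: 0.0
```

Request:
carry_out(
  deltas=[
    {"dx":-0.4,"dy":-0.95,"dz":0,"wx":0,"wy":0,"wz":0.5},
    {"dx":-0.4,"dy":-0.95,"dz":0,"wx":0,"wy":0,"wz":0.5},
    {"dx":-0.4,"dy":-0.95,"dz":-0.4,"wx":0,"wy":0,"wz":0.4},
    {"dx":0,"dy":0,"dz":-1,"wx":0,"wy":0,"wz":0},
    {"dx":0,"dy":0,"dz":-1,"wx":0,"wy":0,"wz":0},
    {"dx":0,"dy":0,"dz":0,"wx":0,"wy":0,"wz":0},
  ],
)

```text
time_s: 12.2
position: [0.432, -0.2143, 0.1556]
eef_rot: [-3.14, -0.003, 2.249]
wrist_force: [0.8, 0.5, 0.0]
grip_width: 0.999
finger_force: 0.0
```

```bash
python3 - <<'E'
from h import *
s,a,d,T=wrist(); cv2.imwrite('pics/w4.png',a)
print(s['time_s'],s['position'],np.degrees(s['eef_rot']))
P=pts('wrist',d,T); z=P[...,2]; hsv=cv2.cvtColor(a,cv2.COLOR_BGR2HSV)
for r in rects('wrist',(z>.043)&(z<.068)&(hsv[...,1]<110)&(hsv[...,2]>100),.055,500,T): print(*r)
E
python3 top.py 0.065
```

```text
12.2 [ 0.43203805 -0.21433986  0.15558449] [-1.79921892e+02 -1.49755832e-01  1.28840822e+02]
[355. 371.] 544.6 -306.7 65.3 55.6 -79.5
[318. 178.] 421.0 -201.3 115.0 55.3 -51.3
12.25 [ 0.43251002 -0.2146108   0.15677595] [-1.79966323e+02 -5.29644186e-02  1.28841134e+02] 1.0005214574090333 1.0916176597002547
scene
[246. 318.] 553.4 -331.9 115.9 61.1 -79.6
[389. 240.] 699.6 -9.7 66.8 51.4 14.5
[239. 248.] 427.1 -206.5 123.4 56.7 -51.4
[366. 169.] 527.9 198.9 193.0 140.5 2.4
top
[410. 221.] 416.3 -193.0 106.0 58.5 -51.4
[278. 191.] 494.0 176.1 116.8 58.4 1.7
[267. 158.] 587.9 209.5 119.0 55.3 -89.4
```

Request:
carry_out(
  deltas=[
    {"dx":0.04,"dy":-0.07,"dz":0,"wx":0,"wy":0,"wz":0},
    {"dx":0,"dy":0,"dz":-1,"wx":0,"wy":0,"wz":0},
    {"dx":0,"dy":0,"dz":-1,"wx":0,"wy":0,"wz":0},
    {"dx":0,"dy":0,"dz":-1,"wx":0,"wy":0,"wz":0},
    {"dx":0,"dy":0,"dz":-0.77,"wx":0,"wy":0,"wz":0},
    {"dx":0,"dy":0,"dz":0,"wx":0,"wy":0,"wz":0},
  ],
)

```text
time_s: 13.1
position: [0.4335, -0.2168, 0.0431]
eef_rot: [-3.141, -0.001, 2.249]
wrist_force: [-0.6, 0.2, 0.5]
grip_width: 0.998
finger_force: 0.0
```

Request:
carry_out(
  deltas=[
    {"dx":0,"dy":0,"dz":0,"wx":0,"wy":0,"wz":0},
    {"dx":0,"dy":0,"dz":0,"wx":0,"wy":0,"wz":0},
    {"dx":0,"dy":0,"dz":0,"wx":0,"wy":0,"wz":0},
    {"dx":0,"dy":0,"dz":0,"wx":0,"wy":0,"wz":0},
    {"dx":0,"dy":0,"dz":0,"wx":0,"wy":0,"wz":0},
    {"dx":0,"dy":0,"dz":0,"wx":0,"wy":0,"wz":0},
  ],
  fingers=1,
  force=70,
)

```text
time_s: 13.85
position: [0.4342, -0.2172, 0.045]
eef_rot: [3.141, 0.002, 2.248]
wrist_force: [-1.2, 0.8, 13.5]
grip_width: 0.69
finger_force: 74.1
```

Request:
carry_out(
  deltas=[
    {"dx":0,"dy":0,"dz":0.5,"wx":0,"wy":0,"wz":0},
    {"dx":0,"dy":0,"dz":1,"wx":0,"wy":0,"wz":0},
    {"dx":0,"dy":0,"dz":1,"wx":0,"wy":0,"wz":0},
    {"dx":0,"dy":0,"dz":1,"wx":0,"wy":0,"wz":0},
    {"dx":0,"dy":0,"dz":1,"wx":0,"wy":0,"wz":0},
    {"dx":0.1,"dy":0.5,"dz":1,"wx":0,"wy":0,"wz":-0.4},
    {"dx":0.2,"dy":1,"dz":0.6,"wx":0,"wy":0,"wz":-1},
    {"dx":0.2,"dy":1,"dz":0,"wx":0,"wy":0,"wz":-1},
    {"dx":0.2,"dy":1,"dz":0,"wx":0,"wy":0,"wz":-1},
    {"dx":0.2,"dy":1,"dz":0,"wx":0,"wy":0,"wz":-1},
  ],
)

```text
time_s: 15.1
position: [0.4606, -0.0808, 0.2279]
eef_rot: [3.14, -0.0, 1.784]
wrist_force: [0.9, -0.1, -2.3]
grip_width: 0.69
finger_force: 76.3
```

Request:
carry_out(
  deltas=[
    {"dx":0.1,"dy":1,"dz":0,"wx":0,"wy":0,"wz":-1},
    {"dx":0,"dy":1,"dz":0,"wx":0,"wy":0,"wz":-1},
    {"dx":0,"dy":1,"dz":0,"wx":0,"wy":0,"wz":0},
    {"dx":0,"dy":1,"dz":0,"wx":0,"wy":0,"wz":0},
    {"dx":0,"dy":1,"dz":0,"wx":0,"wy":0,"wz":0},
    {"dx":0,"dy":1,"dz":0,"wx":0,"wy":0,"wz":0},
    {"dx":0,"dy":1,"dz":0,"wx":0,"wy":0,"wz":0},
    {"dx":0,"dy":1,"dz":0,"wx":0,"wy":0,"wz":0},
    {"dx":0,"dy":1,"dz":0,"wx":0,"wy":0,"wz":0},
    {"dx":0,"dy":1,"dz":0,"wx":0,"wy":0,"wz":0},
  ],
)

```text
time_s: 16.35
position: [0.4633, 0.2191, 0.2279]
eef_rot: [3.141, -0.001, 1.578]
wrist_force: [0.3, -0.1, -2.3]
grip_width: 0.69
finger_force: 76.4
```

Request:
carry_out(
  deltas=[
    {"dx":0,"dy":0.9,"dz":0,"wx":0,"wy":0,"wz":0},
    {"dx":0,"dy":0.2,"dz":0,"wx":0,"wy":0,"wz":0},
    {"dx":0,"dy":0,"dz":-0.5,"wx":0,"wy":0,"wz":0},
    {"dx":0,"dy":0,"dz":0,"wx":0,"wy":0,"wz":0},
  ],
)

```text
time_s: 16.85
position: [0.4633, 0.2504, 0.2118]
eef_rot: [-3.14, 0.0, 1.578]
wrist_force: [0.9, 0.8, -2.2]
grip_width: 0.685
finger_force: 76.4
```

```bash
python3 top.py 0.22
```

```text
16.85 [0.46331778 0.25040894 0.21181975] [-1.79935631e+02  1.16430669e-02  9.03985491e+01] 0.6851610950711945 -0.22193188742868347
scene
[354.  99.] 452.5 261.6 122.7 69.3 -65.9
top
[245. 192.] 462.7 230.4 58.2 32.2 -0.9
```

Request:
carry_out(
  deltas=[
    {"dx":0.05,"dy":0,"dz":-0.8,"wx":0,"wy":0,"wz":0},
    {"dx":0,"dy":0,"dz":-1,"wx":0,"wy":0,"wz":0},
    {"dx":0,"dy":0,"dz":-1,"wx":0,"wy":0,"wz":0},
    {"dx":0,"dy":0,"dz":-1,"wx":0,"wy":0,"wz":0},
    {"dx":0,"dy":0,"dz":-0.7,"wx":0,"wy":0,"wz":0},
    {"dx":0,"dy":0,"dz":-0.4,"wx":0,"wy":0,"wz":0},
    {"dx":0,"dy":0,"dz":-0.15,"wx":0,"wy":0,"wz":0},
    {"dx":0,"dy":0,"dz":-0.1,"wx":0,"wy":0,"wz":0},
    {"dx":0,"dy":0,"dz":0,"wx":0,"wy":0,"wz":0},
  ],
)

```text
time_s: 18.08
position: [0.4653, 0.2512, 0.0574]
eef_rot: [3.141, -0.0, 1.578]
wrist_force: [0.5, 0.2, -2.5]
grip_width: 0.69
finger_force: 76.5
```

Request:
carry_out(
  deltas=[
    {"dx":0,"dy":0,"dz":-0.08,"wx":0,"wy":0,"wz":0},
    {"dx":0,"dy":0,"dz":0,"wx":0,"wy":0,"wz":0},
  ],
)

```text
time_s: 18.32
position: [0.4654, 0.2512, 0.055]
eef_rot: [3.141, -0.0, 1.578]
wrist_force: [-0.4, -0.1, 4.8]
grip_width: 0.69
finger_force: 77.1
```

Request:
carry_out(
  deltas=[
    {"dx":0,"dy":0,"dz":0,"wx":0,"wy":0,"wz":0},
    {"dx":0,"dy":0,"dz":0,"wx":0,"wy":0,"wz":0},
    {"dx":0,"dy":0,"dz":0,"wx":0,"wy":0,"wz":0},
    {"dx":0,"dy":0,"dz":0.2,"wx":0,"wy":0,"wz":0},
    {"dx":0,"dy":0,"dz":0.8,"wx":0,"wy":0,"wz":0},
    {"dx":0,"dy":0,"dz":1,"wx":0,"wy":0,"wz":0},
    {"dx":0,"dy":0,"dz":1,"wx":0,"wy":0,"wz":0},
    {"dx":0,"dy":-0.5,"dz":1,"wx":0,"wy":0,"wz":0},
    {"dx":0,"dy":-1,"dz":1,"wx":0,"wy":0,"wz":0},
    {"dx":0,"dy":-1,"dz":1,"wx":0,"wy":0,"wz":0},
  ],
  fingers=-1,
)

```text
time_s: 19.58
position: [0.465, 0.1751, 0.236]
eef_rot: [3.141, -0.0, 1.578]
wrist_force: [1.2, 0.3, -0.0]
grip_width: 1.003
finger_force: 0.0
```

Request:
carry_out(
  deltas=[
    {"dx":0.2,"dy":-1,"dz":0,"wx":0,"wy":0,"wz":0.2},
    {"dx":0.2,"dy":-1,"dz":0,"wx":0,"wy":0,"wz":0.2},
    {"dx":0.2,"dy":-1,"dz":0,"wx":0,"wy":0,"wz":0.2},
    {"dx":0.2,"dy":-1,"dz":0,"wx":0,"wy":0,"wz":0.2},
    {"dx":0.2,"dy":-1,"dz":0,"wx":0,"wy":0,"wz":0.2},
    {"dx":0.2,"dy":-1,"dz":0,"wx":0,"wy":0,"wz":0.2},
    {"dx":0.2,"dy":-1,"dz":0,"wx":0,"wy":0,"wz":0.2},
    {"dx":0.2,"dy":-1,"dz":0,"wx":0,"wy":0,"wz":0.2},
    {"dx":0.2,"dy":-1,"dz":0,"wx":0,"wy":0,"wz":0},
    {"dx":0.2,"dy":-1,"dz":0,"wx":0,"wy":0,"wz":0},
  ],
)

```text
time_s: 20.82
position: [0.5252, -0.125, 0.2351]
eef_rot: [3.142, 0.0, 1.746]
wrist_force: [0.3, 0.3, -0.6]
grip_width: 0.999
finger_force: 0.0
```

Request:
carry_out(
  deltas=[
    {"dx":0.2,"dy":-1,"dz":0,"wx":0,"wy":0,"wz":0},
    {"dx":0.2,"dy":-1,"dz":0,"wx":0,"wy":0,"wz":0},
    {"dx":0.2,"dy":-1,"dz":0,"wx":0,"wy":0,"wz":0},
    {"dx":0.2,"dy":-1,"dz":0,"wx":0,"wy":0,"wz":0},
    {"dx":0.1,"dy":-1,"dz":0,"wx":0,"wy":0,"wz":0},
    {"dx":0,"dy":-1,"dz":0,"wx":0,"wy":0,"wz":0},
    {"dx":0,"dy":0,"dz":0,"wx":0,"wy":0,"wz":0},
  ],
)

```text
time_s: 21.7
position: [0.5513, -0.306, 0.2347]
eef_rot: [-3.141, 0.001, 1.743]
wrist_force: [-0.6, 0.3, -1.0]
grip_width: 1.003
finger_force: 0.0
```

```bash
python3 - <<'E'
from h import *
s,a,d,T=wrist(); cv2.imwrite('pics/w5.png',a)
print(s['time_s'],s['position'],np.degrees(s['eef_rot']))
P=pts('wrist',d,T); z=P[...,2]; hsv=cv2.cvtColor(a,cv2.COLOR_BGR2HSV)
for r in rects('wrist',(z>.043)&(z<.068)&(hsv[...,1]<110)&(hsv[...,2]>100),.055,500,T): print(*r)
D=np.load('scene0.npz'); 
for n in ('top','scene'):
    P=pts(n,np.load(n+'0.npz')['d']).reshape(-1,3); q=P[(P[:,2]>.1)&(P[:,2]<.5)&(P[:,1]<-.38)&(P[:,0]>.45)&(P[:,0]<.66)]; print('stack',len(q), q.size and (np.percentile(q[:,1],99.5),q[:,2].max(),np.percentile(q[:,0],.5)))
E
python3 top.py 0.065
```

```text
21.7 [ 0.55127916 -0.30604704  0.23473851] [-1.79947003e+02  5.51955341e-02  9.98640622e+01]
[311. 202.] 548.4 -330.8 115.1 55.5 -79.6
stack 5946 (np.float64(-0.46243820117304835), np.float64(0.21269000368801994), np.float64(0.5484389085169744))
stack 3608 (np.float64(-0.4673434487370967), np.float64(0.21316044307680015), np.float64(0.5494684584482811))
21.75 [ 0.55177444 -0.30439798  0.2347051 ] [-1.79974062e+02 -3.00929405e-03  9.99578694e+01] 1.0026319807188857 0.7643619853934589
scene
[247. 319.] 553.5 -331.8 115.8 60.5 -79.6
[389. 240.] 699.7 -10.0 66.8 52.1 14.5
[367. 162.] 528.3 232.9 204.6 189.9 90.0
top
[242. 201.] 464.4 272.5 119.3 58.8 -89.4
[278. 192.] 494.0 176.1 116.8 58.4 1.7
[267. 158.] 587.9 210.5 117.0 55.3 -89.4
```

View pics/w5.png

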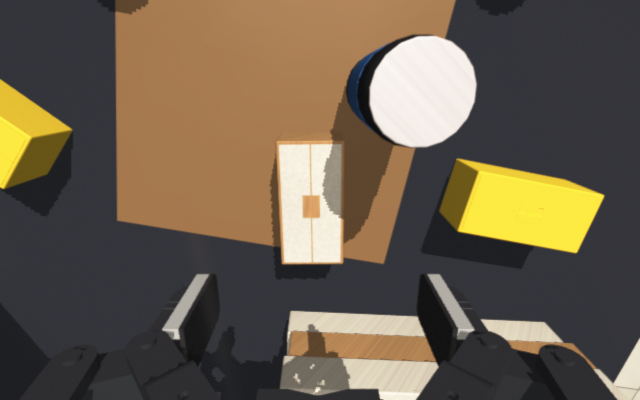

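The third carton's top is at (311,202) and the can top at (420,90); the white stack at the bottom stays behind the gripper. P1 and P3 measure well placed.

Request:
carry_out(
  deltas=[
    {"dx":0,"dy":-0.75,"dz":0,"wx":0,"wy":0,"wz":0.05},
    {"dx":0,"dy":-0.75,"dz":0,"wx":0,"wy":0,"wz":0},
    {"dx":0,"dy":0,"dz":-1,"wx":0,"wy":0,"wz":0},
    {"dx":0,"dy":0,"dz":-1,"wx":0,"wy":0,"wz":0},
    {"dx":0,"dy":0,"dz":-1,"wx":0,"wy":0,"wz":0},
    {"dx":0,"dy":0,"dz":0,"wx":0,"wy":0,"wz":0},
  ],
)

```text
time_s: 22.6
position: [0.5519, -0.3476, 0.1434]
eef_rot: [-3.139, -0.002, 1.752]
wrist_force: [0.9, 0.2, 1.8]
grip_width: 1.003
finger_force: 0.0
```

Request:
carry_out(
  deltas=[
    {"dx":0,"dy":-0.05,"dz":-1,"wx":0,"wy":0,"wz":0},
    {"dx":0,"dy":0,"dz":-1,"wx":0,"wy":0,"wz":0},
    {"dx":0,"dy":0,"dz":-1,"wx":0,"wy":0,"wz":0},
    {"dx":0,"dy":0,"dz":-0.4,"wx":0,"wy":0,"wz":0},
    {"dx":0,"dy":0,"dz":0,"wx":0,"wy":0,"wz":0},
  ],
)

```text
time_s: 23.22
position: [0.5526, -0.3504, 0.0434]
eef_rot: [3.141, 0.0, 1.751]
wrist_force: [-0.0, 1.1, 0.7]
grip_width: 1.002
finger_force: 0.0
```

Request:
carry_out(
  deltas=[
    {"dx":0,"dy":0,"dz":0,"wx":0,"wy":0,"wz":0},
    {"dx":0,"dy":0,"dz":0,"wx":0,"wy":0,"wz":0},
    {"dx":0,"dy":0,"dz":0,"wx":0,"wy":0,"wz":0},
    {"dx":0,"dy":0,"dz":0,"wx":0,"wy":0,"wz":0},
    {"dx":0,"dy":0,"dz":0,"wx":0,"wy":0,"wz":0},
    {"dx":0,"dy":0,"dz":0,"wx":0,"wy":0,"wz":0},
  ],
  fingers=1,
  force=70,
)

```text
time_s: 23.98
position: [0.5527, -0.3508, 0.0443]
eef_rot: [3.14, 0.001, 1.751]
wrist_force: [-1.6, 1.8, 9.8]
grip_width: 0.69
finger_force: 76.1
```

Request:
carry_out(
  deltas=[
    {"dx":0,"dy":0,"dz":0.5,"wx":0,"wy":0,"wz":0},
    {"dx":0,"dy":0,"dz":1,"wx":0,"wy":0,"wz":0},
    {"dx":0,"dy":0,"dz":1,"wx":0,"wy":0,"wz":0},
    {"dx":0,"dy":0,"dz":1,"wx":0,"wy":0,"wz":0},
    {"dx":0,"dy":0,"dz":1,"wx":0,"wy":0,"wz":0},
    {"dx":0,"dy":0,"dz":1,"wx":0,"wy":0,"wz":0},
    {"dx":0,"dy":0.3,"dz":0.7,"wx":0,"wy":0,"wz":0},
    {"dx":0,"dy":1,"dz":0,"wx":0,"wy":0,"wz":0},
    {"dx":0,"dy":1,"dz":0,"wx":0,"wy":0,"wz":0},
    {"dx":0,"dy":1,"dz":0,"wx":0,"wy":0,"wz":-0.6},
  ],
)

```text
time_s: 25.22
position: [0.552, -0.2498, 0.2292]
eef_rot: [3.141, -0.0, 1.687]
wrist_force: [1.2, -0.4, -1.8]
grip_width: 0.687
finger_force: 75.9
```

Request:
carry_out(
  deltas=[
    {"dx":0,"dy":1,"dz":0,"wx":0,"wy":0,"wz":-1},
    {"dx":0,"dy":1,"dz":0,"wx":0,"wy":0,"wz":-1},
    {"dx":0,"dy":1,"dz":0,"wx":0,"wy":0,"wz":-1},
    {"dx":0,"dy":1,"dz":0,"wx":0,"wy":0,"wz":-1},
    {"dx":0,"dy":1,"dz":0,"wx":0,"wy":0,"wz":-1},
    {"dx":0,"dy":1,"dz":0,"wx":0,"wy":0,"wz":-1},
    {"dx":0,"dy":1,"dz":0,"wx":0,"wy":0,"wz":-1},
    {"dx":0,"dy":1,"dz":0,"wx":0,"wy":0,"wz":-1},
    {"dx":0,"dy":1,"dz":0,"wx":0,"wy":0,"wz":-1},
    {"dx":0,"dy":1,"dz":0,"wx":0,"wy":0,"wz":-1},
  ],
)

```text
time_s: 26.48
position: [0.5517, 0.0503, 0.2291]
eef_rot: [-3.141, -0.0, 0.638]
wrist_force: [0.8, -0.6, -2.0]
grip_width: 0.69
finger_force: 75.8
```

Request:
carry_out(
  deltas=[
    {"dx":0,"dy":1,"dz":0,"wx":0,"wy":0,"wz":-1},
    {"dx":0,"dy":1,"dz":0,"wx":0,"wy":0,"wz":-1},
    {"dx":0,"dy":1,"dz":0,"wx":0,"wy":0,"wz":-1},
    {"dx":0,"dy":1,"dz":0,"wx":0,"wy":0,"wz":-1},
    {"dx":-0.1,"dy":1,"dz":0,"wx":0,"wy":0,"wz":-1},
    {"dx":-0.1,"dy":1,"dz":0,"wx":0,"wy":0,"wz":-1},
    {"dx":-0.1,"dy":0.8,"dz":0,"wx":0,"wy":0,"wz":0},
    {"dx":-0.1,"dy":0.6,"dz":0,"wx":0,"wy":0,"wz":0},
    {"dx":0,"dy":0,"dz":0,"wx":0,"wy":0,"wz":0},
  ],
)

```text
time_s: 27.6
position: [0.5396, 0.2718, 0.2287]
eef_rot: [-3.141, 0.0, 0.015]
wrist_force: [0.4, -0.8, -2.6]
grip_width: 0.693
finger_force: 75.8
```

Request:
carry_out(
  deltas=[
    {"dx":-0.04,"dy":0.6,"dz":0,"wx":0,"wy":0,"wz":-0.06},
    {"dx":0,"dy":0.44,"dz":0,"wx":0,"wy":0,"wz":0},
    {"dx":0,"dy":0,"dz":-1,"wx":0,"wy":0,"wz":0},
    {"dx":0,"dy":0,"dz":-1,"wx":0,"wy":0,"wz":0},
    {"dx":0,"dy":0,"dz":-1,"wx":0,"wy":0,"wz":0},
    {"dx":0,"dy":0,"dz":-0.5,"wx":0,"wy":0,"wz":0},
    {"dx":0,"dy":0,"dz":0,"wx":0,"wy":0,"wz":0},
  ],
)

```text
time_s: 28.48
position: [0.539, 0.3015, 0.1235]
eef_rot: [3.141, 0.001, 0.006]
wrist_force: [0.3, 1.2, -2.1]
grip_width: 0.687
finger_force: 75.8
```

```bash
python3 top.py 0.134
python3 - <<'E'
import cv2,glob
f=sorted(glob.glob('pics/top_28*'))[-1]; g=f.replace('top_','scene_')
a=cv2.resize(cv2.imread(f)[110:250,180:340],None,fx=2.4,fy=2.4,interpolation=cv2.INTER_CUBIC); b=cv2.resize(cv2.imread(g)[80:220,290:450],None,fx=2.4,fy=2.4,interpolation=cv2.INTER_CUBIC)
cv2.imwrite('pics/m1.png',cv2.hconcat([a,b]))
E
```

```text
28.475 [0.53898709 0.30147027 0.12345637] [1.79978266e+02 3.74033686e-02 3.53336006e-01] 0.6867874722588002 -1.4609282012999465
scene
[395. 217.] 699.2 -1.5 62.8 55.1 -64.1
[399. 133.] 580.9 294.4 88.9 86.0 -81.8
top
[352. 234.] 370.9 -26.4 59.5 54.3 87.1
[226. 178.] 517.7 301.9 58.2 32.1 -89.4
[233. 148.] 592.3 291.5 53.5 34.5 3.0
[425. 148.] 598.9 -220.6 60.8 60.6 -1.4
[339. 115.] 691.0 8.1 56.4 53.7 0.5
```

View pics/m1.png

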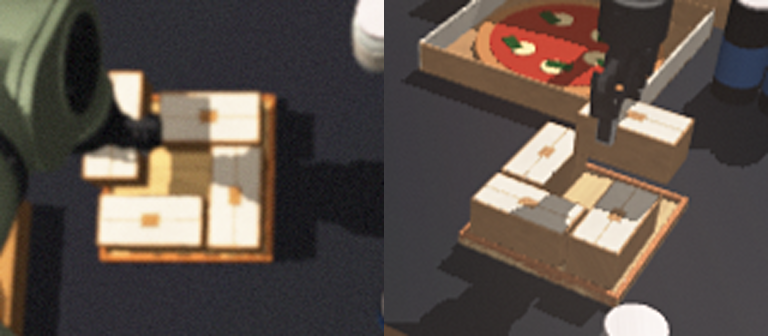

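The held carton hovers level over the last free corner in both views, with its neighbours in place. I'll make a small correction and lower it.

Request:
carry_out(
  deltas=[
    {"dx":-0.03,"dy":0.05,"dz":-0.3,"wx":0,"wy":0,"wz":0},
    {"dx":0,"dy":0,"dz":-0.6,"wx":0,"wy":0,"wz":0},
    {"dx":0,"dy":0,"dz":-0.5,"wx":0,"wy":0,"wz":0},
    {"dx":0,"dy":0,"dz":-0.4,"wx":0,"wy":0,"wz":0},
    {"dx":0,"dy":0,"dz":-0.25,"wx":0,"wy":0,"wz":0},
    {"dx":0,"dy":0,"dz":-0.1,"wx":0,"wy":0,"wz":0},
    {"dx":0,"dy":0,"dz":0,"wx":0,"wy":0,"wz":0},
  ],
)

```text
time_s: 29.45
position: [0.5382, 0.3033, 0.0592]
eef_rot: [-3.141, -0.0, 0.006]
wrist_force: [-0.5, 0.0, -2.5]
grip_width: 0.693
finger_force: 75.8
```

Request:
carry_out(
  deltas=[
    {"dx":0,"dy":0,"dz":-0.1,"wx":0,"wy":0,"wz":0},
    {"dx":0,"dy":0,"dz":-0.05,"wx":0,"wy":0,"wz":0},
    {"dx":0,"dy":0,"dz":0,"wx":0,"wy":0,"wz":0},
  ],
)

```text
time_s: 29.82
position: [0.5381, 0.3033, 0.0546]
eef_rot: [-3.141, 0.0, 0.006]
wrist_force: [0.2, 0.7, -1.9]
grip_width: 0.692
finger_force: 75.8
```

Request:
carry_out(
  deltas=[
    {"dx":0,"dy":0,"dz":-0.05,"wx":0,"wy":0,"wz":0},
    {"dx":0,"dy":0,"dz":0,"wx":0,"wy":0,"wz":0},
  ],
)

```text
time_s: 30.08
position: [0.5382, 0.3033, 0.0542]
eef_rot: [-3.141, -0.0, 0.007]
wrist_force: [-6.5, -1.0, 17.3]
grip_width: 0.69
finger_force: 78.0
```

Request:
carry_out(
  deltas=[
    {"dx":0,"dy":0,"dz":0,"wx":0,"wy":0,"wz":0},
    {"dx":0,"dy":0,"dz":0,"wx":0,"wy":0,"wz":0},
    {"dx":0,"dy":0,"dz":0,"wx":0,"wy":0,"wz":0},
    {"dx":0,"dy":0,"dz":0.2,"wx":0,"wy":0,"wz":0},
    {"dx":0,"dy":0,"dz":0.8,"wx":0,"wy":0,"wz":0},
    {"dx":0,"dy":0,"dz":1,"wx":0,"wy":0,"wz":0},
    {"dx":0,"dy":0,"dz":1,"wx":0,"wy":0,"wz":0},
    {"dx":0,"dy":-0.5,"dz":1,"wx":0,"wy":0,"wz":0},
    {"dx":0,"dy":-1,"dz":1,"wx":0,"wy":0,"wz":0},
    {"dx":0,"dy":-1,"dz":1,"wx":0,"wy":0,"wz":0},
  ],
  fingers=-1,
)

```text
time_s: 31.32
position: [0.5379, 0.2273, 0.2345]
eef_rot: [-3.142, -0.0, 0.007]
wrist_force: [0.6, -0.1, -0.2]
grip_width: 1.003
finger_force: 0.0
```

Request:
carry_out(
  deltas=[
    {"dx":0,"dy":-1,"dz":0,"wx":0,"wy":0,"wz":0},
    {"dx":0,"dy":-1,"dz":0,"wx":0,"wy":0,"wz":0},
    {"dx":0,"dy":-1,"dz":0,"wx":0,"wy":0,"wz":0},
    {"dx":0,"dy":-1,"dz":0,"wx":0,"wy":0,"wz":0},
    {"dx":0,"dy":-1,"dz":0,"wx":0,"wy":0,"wz":0},
    {"dx":0,"dy":-1,"dz":0,"wx":0,"wy":0,"wz":0},
    {"dx":0,"dy":-1,"dz":0,"wx":0,"wy":0,"wz":0},
    {"dx":0,"dy":-1,"dz":0,"wx":0,"wy":0,"wz":0},
    {"dx":0,"dy":-1,"dz":0,"wx":0,"wy":0,"wz":0},
    {"dx":0,"dy":-1,"dz":0,"wx":0,"wy":0,"wz":0},
  ],
)

```text
time_s: 32.58
position: [0.538, -0.0728, 0.2336]
eef_rot: [-3.141, -0.0, 0.006]
wrist_force: [0.1, -0.2, -0.1]
grip_width: 1.003
finger_force: 0.0
```

```bash
python3 top.py 0.065
python3 - <<'E'
from h import *
import glob
f=sorted(glob.glob('pics/top_3*'))[-1]; g=f.replace('top_','scene_')
a=cv2.resize(cv2.imread(f)[110:250,180:340],None,fx=2.4,fy=2.4,interpolation=cv2.INTER_CUBIC); b=cv2.resize(cv2.imread(g)[80:220,290:450],None,fx=2.4,fy=2.4,interpolation=cv2.INTER_CUBIC)
cv2.imwrite('pics/m2.png',cv2.hconcat([a,b]))
a,d=viewer.capture('top'); P=pts('top',d).reshape(-1,3); z0=P[:,2]
for n,x,y in (('S',494,176),('P1',588,210),('P3',464,272),('P2',558,302)):
    dx,dy=(48,20) if n in('S','P2') else (20,48)
    q=P[(abs(P[:,0]*1000-x)<dx)&(abs(P[:,1]*1000-y)<dy)&(z0>.05)&(z0<.09)]
    c=np.linalg.lstsq(np.c_[q[:,:2]-q[:,:2].mean(0),np.ones(len(q))],q[:,2],rcond=None)[0]; print(n,c.round(4))
E
```

```text
32.575 [ 0.53797717 -0.07280278  0.23359038] [-1.79993363e+02 -2.15865218e-02  3.54767429e-01] 1.0032711190860473 -0.8766568787137106
scene
[389. 240.] 699.8 -10.4 66.8 52.8 14.5
[370. 160.] 527.7 233.3 206.2 189.6 -89.5
top
S [0. 0. 0.]
P1 [-0.0546 -0.4431  0.0648]
P3 [0. 0. 0.]
P2 [0. 0. 0.]<stdin>:10: RuntimeWarning: Mean of empty slice.
  ret = um.true_divide(
```

View pics/m2.png

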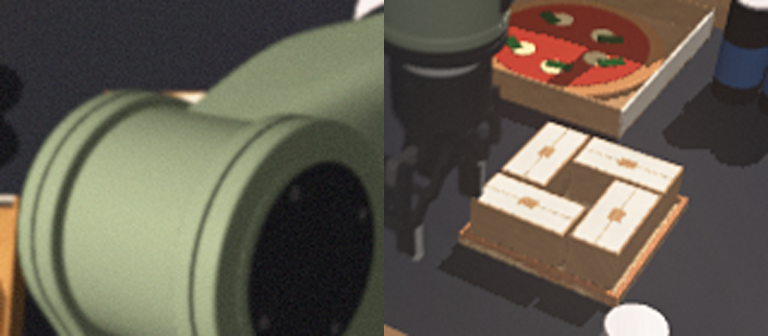

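In the scene crop the four cartons form the pinwheel in the tray, but the elbow hides the top view. I'll move the arm aside to confirm.

Request:
carry_out(
  deltas=[
    {"dx":-0.3,"dy":-1,"dz":0,"wx":0,"wy":0,"wz":0.9},
    {"dx":-0.3,"dy":-1,"dz":0,"wx":0,"wy":0,"wz":0.9},
    {"dx":-0.3,"dy":-1,"dz":0,"wx":0,"wy":0,"wz":0.9},
    {"dx":-0.3,"dy":-1,"dz":0,"wx":0,"wy":0,"wz":0.9},
    {"dx":-0.3,"dy":-1,"dz":0,"wx":0,"wy":0,"wz":0.9},
    {"dx":-0.3,"dy":-1,"dz":0,"wx":0,"wy":0,"wz":0.9},
    {"dx":0,"dy":-1,"dz":0,"wx":0,"wy":0,"wz":0.9},
    {"dx":0,"dy":0,"dz":0,"wx":0,"wy":0,"wz":0.9},
    {"dx":0,"dy":0,"dz":0,"wx":0,"wy":0,"wz":0.9},
    {"dx":0,"dy":0,"dz":0,"wx":0,"wy":0,"wz":0},
  ],
)

```text
time_s: 33.98
position: [0.4844, -0.2811, 0.2333]
eef_rot: [-3.141, -0.0, 0.855]
wrist_force: [0.8, 0.0, 0.3]
grip_width: 0.999
finger_force: 0.0
```

```bash
python3 top.py 0.065
python3 - <<'E'
from h import *
a,d=viewer.capture('top'); P=pts('top',d).reshape(-1,3); z0=P[:,2]
for n,x,y in (('S',494,176),('P1',588,210),('P3',464,272),('P2',558,302)):
    dx,dy=(48,20) if n in('S','P2') else (20,48)
    q=P[(abs(P[:,0]*1000-x)<dx)&(abs(P[:,1]*1000-y)<dy)&(z0>.05)&(z0<.09)]
    c=np.linalg.lstsq(np.c_[q[:,:2]-q[:,:2].mean(0),np.ones(len(q))],q[:,2],rcond=None)[0]; print(n,len(q),c.round(4))
E
```

```text
33.975 [ 0.48439169 -0.28106336  0.23334272] [-1.79990684e+02 -2.50072993e-02  4.89846426e+01] 0.9989857433421666 0.11174668942563808
scene
[389. 240.] 699.6 -9.4 66.8 50.8 14.5
[372. 160.] 528.2 233.3 206.3 190.4 -89.7
top
[242. 201.] 464.4 272.5 119.3 58.8 -89.4
[278. 192.] 494.0 176.1 116.8 58.4 1.7
[267. 158.] 587.9 209.6 119.3 55.3 -89.4
[233. 168.] 558.3 304.1 118.3 59.3 0.6
S 486 [-0.0014 -0.0125  0.0648]
P1 471 [-0.0061  0.0072  0.0648]
P3 482 [0.0025 0.0042 0.0649]
P2 475 [-0.0023 -0.0027  0.0648]
```

```bash
python3 -c "
from workcell import robot; print(robot.close_job())"
```

```text
the job is handed in; nothing more can be done
None
```

The pinwheel is packed and the job is handed in (no verdict was returned): in the last pictures all four cartons lay flat in the tray, about 2 mm or less from their listed centres, the cans and jar were not touched as far as I saw, and the clock stood at about 34 s of the 72 s.

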